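# Put the capacitor modules away by size

## Robot

A 7-joint arm with a two-finger parallel gripper is mounted at the origin on the work surface. World frame = base frame: x ahead of the robot, y to its left, z up, the work surface at z = 0. Lengths are in m, angles in rad, forces in N, time in s.
With the tool pointing down it reaches from about 0.4 to 0.85 m from the base axis. Payload 4.5 kg.
Tool frame: the origin (TCP) lies where the fingers leave the gripper's body, on its centre line; the fingertips stand 64 mm ahead of it and the grasp point (between the pads) lies 45 mm ahead of it; z points along the fingers, y is the line along which they close (so a half turn about z gives the same grasp; the last joint's range is limited). The gripper opens to 88 mm and grips with 3 to 60 N. Pads are 18 mm wide; open, the fingers measure 123 mm over their backs; the gripper's body (75 mm by 187 mm) begins 45 mm behind the grasp point.
Start: joints at [-1.23, 0.689, -0.195, 1.565, 0.157, 0.902, -0.215], TCP at [0.189, 0.596, 0.303] pointing down, gripper open.
Joint ranges: [-3.01, 3.01], [-0.46, 2.08], [-1.47, 1.51], [0.13, 2.56], [-1, 4.14], [0.04, 2.09], [-2.66, 2.66]. Speed limits (rad/s): [2.57, 2.57, 3.14, 3.14, 3.14, 3.14, 3.14].

## Interface

Orientations are given as a unit quaternion [x, y, z, w].
In Python, from plant import bot gives the robot as it stands. The module is installed in compiled form; this text tells all that it offers.
- The arm moves only by the tool send_rows, never from a script. Its argument "plan" is a list of rows, each a list of 7 numbers: the turn, a rotation vector about the tool's x, y, z in units of 5 degrees (1.0 is 5 degrees), then the shift along the tool's x, y, z in units of 30 mm (1.0 is 30 mm), then the opening, from 0 (shut) to 1 (fully open). In form: [[wx, wy, wz, tx, ty, tz, gripper], ...]. A call has 1 to 12 rows; each row is the pose to reach, as a shift and turn from the pose commanded when the call began, along the tool's axes at that moment; what a row does not reach only later rows make up. A row lasts 1/10 s, in which the tool goes at most 50 mm and 8.59 degrees, less where a joint would pass 70% of its speed; a pose out of reach is approached as far as the arm can. A call with a gripper value outside its range is refused whole. The fingers move at their own pace and stop on an object; "squeeze" is the grip in N (left out, the last holds). Time passes only in rows, so rows that repeat a pose let the fingers close. It gives the time, the measured TCP pose, the force, the opening and the grip force at its end, in the units of the state.
- bot.state(): the state, without advancing time (a new reading comes with each control period).
- bot.grab_frame(name): name is "side" or "top"; returns a dict with "img" (384x512x3 uint8, red, green, blue), "vertical_fov" (degrees; the focal length in pixels is half the picture's height over the tangent of half this angle, whatever the lens; pixels are square), "cx", "cy" (the principal point, pixels), "rvec" (rotation vector, rad) and "tvec" (3), from world to camera coordinates, as OpenCV has them. Camera axes: x right, y down, z forward; pixel columns grow to the right and rows downward; lengths in m; the calibration is good to about 2 mm. A picture is of the moment at which its call begins. There is no depth.
- bot.sign_off(): hands the job in; it is judged then, once.
The state is a dict: "clock": time; "joints": joint angles; "qvel": joint speeds; "joint_efforts": joint torques, N m; "ee_pos": TCP position; "ee_rot": TCP orientation; "force": force on the tool from outside, world axes, zero at the start; "wrist_torque": the same for the moment, N m; "gripper_width": finger opening in m; "grip_force": force on a finger pad.
Only numpy, scipy, OpenCV 4.12 (cv2) and the standard library are available. Lean on these libraries where they do the work, as an engineer would, in place of code of your own. Each camera call takes 0.05 s, during which the arm holds its last target. There are 200 camera calls.

## Task

Pick out the three capacitor modules, the white bases that carry an upright aluminium can, and put each away upright in the storage tray of its own size: the small one in the small tray, the medium one in the medium tray, the large one in the large tray, each sitting flat on the tray's floor. Set them down rather than dropping them, never tip one over, and leave the lamp, switch and resistor modules and the multimeter where they are.

Things in the scene. Friction and masses are not known exactly. Their poses are not given: they have to be found in the camera images.
- cap_small: Small capacitor module, loose, 30 to 60 g: square white base 30 x 30 mm, 20 mm high, with an upright round aluminium can on its centre, 16 mm in diameter, 26 mm high, flat top with a dark cross (height in all 46 mm). Hold it by the can from above. Origin at the centre of the base's underside; x, y parallel to its sides, z up along the can.
- cap_medium: Medium capacitor module, loose, 60 to 130 g: square white base 46 x 46 mm, 20 mm high, with an upright round aluminium can on its centre, 26 mm in diameter, 34 mm high, flat top with a dark cross (height in all 54 mm). Hold it by the can from above. Origin at the centre of the base's underside; x, y parallel to its sides, z up along the can.
- cap_large: Large capacitor module, loose, 125 to 255 g: square white base 62 x 62 mm, 20 mm high, with an upright round aluminium can on its centre, 38 mm in diameter, 44 mm high, flat top with a dark cross (height in all 64 mm). Hold it by the can from above. Origin at the centre of the base's underside; x, y parallel to its sides, z up along the can.
- tray_small: Small storage tray, fixed, empty: square, black, open at the top, 45 x 45 mm inside, 51 x 51 mm outside, rim 18 mm above the bench, floor 4 mm thick. The small capacitor's base fits with 7.5 mm to spare each side when turned parallel to the walls. Origin at the centre of its underside, on the bench; x, y parallel to the walls, z up.
- tray_medium: Medium storage tray, fixed, empty: square, black, open at the top, 61 x 61 mm inside, 67 x 67 mm outside, rim 18 mm above the bench, floor 4 mm thick. The medium capacitor's base fits with 7.5 mm to spare each side when turned parallel to the walls. Origin at the centre of its underside, on the bench; x, y parallel to the walls, z up.
- tray_large: Large storage tray, fixed, empty: square, black, open at the top, 77 x 77 mm inside, 83 x 83 mm outside, rim 18 mm above the bench, floor 4 mm thick. The large capacitor's base fits with 7.5 mm to spare each side when turned parallel to the walls. Origin at the centre of its underside, on the bench; x, y parallel to the walls, z up.
- lamp_module: Lamp module, loose: square white base 50 x 50 mm, 20 mm high, with a brass holder and a round glass bulb 28 mm in diameter on top (57 mm high in all). Not a capacitor; it stays where it is. Origin at the centre of the underside, z up.
- switch_module: Switch module, loose: square white base 50 x 50 mm, 20 mm high, with a low black block and a small steel toggle on top (49 mm high in all). Not a capacitor; it stays where it is. Origin at the centre of the underside, z up.
- resistor_module: Resistor module, loose: white base 56 x 36 mm, 20 mm high, with a white ceramic rod lying along its length (x), 33 mm high in all. Not a capacitor; it stays where it is. Origin at the centre of the underside, z up.
- meter: Black hand multimeter lying on its back, loose, 130 mm (x) x 70 mm (y), 38 mm high over the selector knob, with a greenish display and a round selector. It stays where it is. Origin at the centre of the underside, z up.
Not all that is in view belongs to the job. Leave any red or turquoise look-alike of the cap_small alone.

How it is judged:
By the outcome, as a careful person would: the job done as asked, in the order asked, and still so for the second after the job is handed in, with the robot touching nothing.
It also fails if it takes over 83 s, if anything falls off the work surface, if the arm or the gripper's body presses on something with over 40 N, if the wrist force passes 120 N, or if a joint passes its speed limit or range.

## Working session

There is one attempt and no reset: what is moved stays moved. The work goes in short steps, Python scripts to look and compute and a tool call to move; the robot and the scene stay as the last step left them, time stands still between calls to the robot, and variables do not carry over. Pictures are saved under pics/ and viewed, at most 14 in all, crops included, and the job is handed in when it is done.

Besides the shell and the picture viewer there is one more tool, called after "Request:" by a JSON object that holds its "api" and its "payload", one argument or row to a line. send_rows: Moves the arm, as the interface text tells. Its arguments: {"type":"object","properties":{"plan":{"type":"array","items":{"type":"array","items":{"type":"number"}}},"squeeze":{"type":"number"}},"required":["plan"]}

```bash
mkdir -p pics
cat > h.py <<'E'
import numpy as np, cv2
from plant import bot
def grab(n,save=None):
    f=bot.grab_frame(n); 
    if save: cv2.imwrite(save,f["img"][:,:,::-1])
    return f
def K(f):
    h=f["img"].shape[0]; F=h/2/np.tan(np.radians(f["vertical_fov"])/2)
    return np.array([[F,0,f["cx"]],[0,F,f["cy"]],[0,0,1]])
def ray(f,u,v,z):
    R=cv2.Rodrigues(np.array(f["rvec"],float))[0]; t=np.array(f["tvec"],float)
    C=-R.T@t; d=R.T@np.linalg.inv(K(f))@np.array([u,v,1.]); s=(z-C[2])/d[2]
    return C+s*d
def proj(f,p):
    return cv2.projectPoints(np.array([p],float),np.array(f["rvec"],float),np.array(f["tvec"],float),K(f),None)[0].ravel()
E
python3 - <<'E'
from h import *
for n in("top","side"):
    f=grab(n,f"pics/{n}0.png")
    R=cv2.Rodrigues(np.array(f["rvec"],float))[0]
    print(n,f["vertical_fov"],f["cx"],f["cy"],-R.T@np.array(f["tvec"]),R.round(3).tolist(),[k for k in f])
print(bot.state())
E
```

```text
top 52.55239014826661 252.21640140166522 198.12347742175407 [0.46121965 0.01019776 0.99515296] [[0.023, -1.0, 0.008], [-0.999, -0.023, -0.044], [0.044, -0.007, -0.999]] ['img', 'vertical_fov', 'cx', 'cy', 'rvec', 'tvec']
side 48.0034788555877 257.40141391633074 201.75111040646053 [0.42338003 0.65707818 0.73661171] [[-0.99, -0.143, 0.013], [-0.113, 0.719, -0.686], [0.089, -0.68, -0.728]] ['img', 'vertical_fov', 'cx', 'cy', 'rvec', 'tvec']
{'clock': 0.1, 'joints': array([-1.23020845,  0.68987381, -0.19449865,  1.56623338,  0.15731676,
        0.90248216, -0.2151263 ]), 'qvel': array([ 0.00132183,  0.00038271, -0.00090324, -0.00200586,  0.00073808,
        0.00166591, -0.00015315]), 'joint_efforts': array([-2.18583118e-03, -5.28498137e+01, -1.27152108e+00, -1.53836900e+01,
       -5.25949651e-02,  2.01260584e-03,  4.52813356e-05]), 'ee_pos': array([0.18865867, 0.59536992, 0.30200779]), 'ee_rot': array([ 1.52771773e-01,  9.88261170e-01, -8.01414924e-04, -5.10874722e-05]), 'force': array([-0.57484608, -0.24361704, -0.3959813 ]), 'wrist_torque': array([ 0.0080289 , -0.01460026, -0.00931586]), 'grip_force': 0.0, 'gripper_width': 0.08801518996562606}
```

View pics/top0.png

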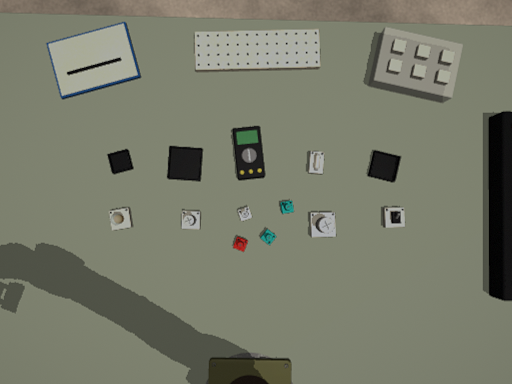

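View pics/side0.png

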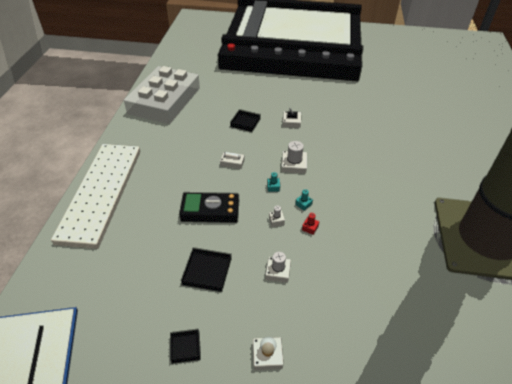

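The top view shows white can modules at (191,220) medium, (245,213) small and (323,224) large. The trays are at (121,161), (185,163) and (384,166). There are four small-capacitor candidates: white at (245,213), red at (241,244), and turquoise at (287,207) and (268,237). The white one fits; the coloured ones are look-alikes. The lamp is at (120,218), the switch at (394,216) and the resistor at (317,162).

```bash
cat > m.py <<'E'
from h import *
def rects(f):
    g=f["img"].astype(int); mx=g.max(2); mn=g.min(2)
    out=[]
    for nm,mask,z in (("tray",mx<45,0.018),("white",(mn>135),0.02)):
        m=(mask*255).astype(np.uint8)
        if nm=="white": m=cv2.morphologyEx(m,cv2.MORPH_CLOSE,np.ones((5,5),np.uint8))
        for c in cv2.findContours(m,cv2.RETR_EXTERNAL,cv2.CHAIN_APPROX_NONE)[0]:
            (u,v),(w,h),a=cv2.minAreaRect(c)
            if not(8<min(w,h) and max(w,h)<60): continue
            P=np.array([ray(f,*p,z) for p in cv2.boxPoints(((u,v),(w+1,h+1),a))])
            e=P[1]-P[0]; e2=P[2]-P[1]
            ang=(np.degrees(np.arctan2(e[1],e[0]))+45)%90-45
            out.append((nm,round(u,1),round(v,1),P.mean(0).round(4),(np.linalg.norm(e)*1e3).round(1),(np.linalg.norm(e2)*1e3).round(1),ang.round(1)))
    return out
E
python3 - <<'E'
from m import *
f=grab("top")
for r in rects(f): print(*r)
for n,u,v,z in(("S",245,213,.046),("M",191,220,.054),("L",325,225,.064)): print(n,ray(f,u,v,z))
c=f["img"][140:260,95:415]
c=f["img"][195:255,170:350]
cv2.imwrite("pics/crop.png",cv2.resize(c,None,fx=4.4,fy=4.4,interpolation=cv2.INTER_CUBIC)[:,:,::-1])
E
```

```text
tray 383.6 165.8 [ 0.5943 -0.3279  0.018 ] 69.5 72.2 -12.6
tray 119.9 160.9 [0.5906 0.3384 0.018 ] 55.4 54.9 15.6
tray 184.4 163.0 [0.5893 0.176  0.018 ] 84.7 85.6 -1.9
tray 248.2 152.5 [0.62   0.0158 0.018 ] 71.8 134.0 7.5
white 323.0 224.5 [ 0.4425 -0.176   0.02  ] 62.8 60.1 1.3
white 190.5 220.0 [0.4461 0.156  0.02  ] 45.0 47.4 1.3
white 394.5 217.5 [ 0.4641 -0.3556  0.02  ] 50.5 50.2 1.3
white 119.6 218.9 [0.4448 0.3328 0.02  ] 50.5 51.2 10.1
white 244.8 213.8 [0.4648 0.0207 0.02  ] 30.2 31.0 19.8
white 316.4 161.8 [ 0.6    -0.1569  0.02  ] 58.2 36.7 -3.4
white 419.6 70.0 [ 0.8423 -0.4174  0.02  ] 33.4 32.2 -12.1
white 395.4 64.4 [ 0.8552 -0.3553  0.02  ] 32.8 32.2 -10.7
S [0.46657722 0.01988168 0.046     ]
M [0.44664778 0.14966701 0.054     ]
L [ 0.44220361 -0.17237677  0.064     ]
```

View pics/crop.png

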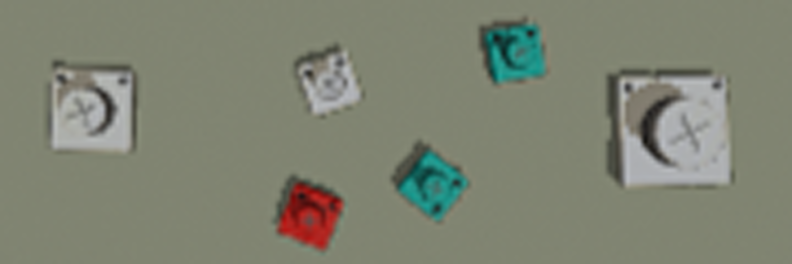

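The crop confirms the white module at (245.7,213.9) is the small capacitor, apart from the red and turquoise copies. Its can and cross are visible, as are those of medium (189.5,220.2) and large (326.8,225.0). I'm going above the small one and squaring the tool.

Request:
{"api": "send_rows", "payload": {
  "plan": [
    [0,0,-0.3,-1,-1.06,0.2,0.5],
    [0,0,-0.6,-2.2,-2.3,0.5,0.5],
    [0,0,-1,-3.4,-3.6,0.8,0.5],
    [0,0,-1.3,-4.6,-4.9,1,0.5],
    [0,0,-1.6,-5.8,-6.2,1.3,0.5],
    [0,0,-1.9,-7,-7.5,1.6,0.5],
    [0,0,-2.2,-8.2,-8.7,1.9,0.5],
    [0,0,-2.5,-9.4,-10,2.2,0.5],
    [0,0,-2.8,-10.6,-11.3,2.5,0.5],
    [0,0,-3.1,-11.8,-12.6,2.8,0.5],
    [0,0,-3.52,-13.2,-14,3.1,0.5],
    [0,0,-3.52,-14.57,-15.48,3.4,0.5]
  ]
}}

```text
clock: 1.35
ee_pos: [0.4436, 0.0655, 0.2081]
ee_rot: [-0.001, 1.0, 0.0, 0.0]
force: [-0.0, 0.3, 0.5]
gripper_width: 0.0445
grip_force: 0.0
```

```bash
cat > d.py <<'E'
import sys; from h import *
from scipy.spatial.transform import Rotation as Ro
def go(p,yaw):  # yaw: world angle of tool y
    s=bot.state(); R=Ro.from_quat(s["ee_rot"]); y=np.radians(yaw)
    T=Ro.from_matrix(np.c_[[np.sin(y),-np.cos(y),0],[np.cos(y),np.sin(y),0],[0,0,-1]])*1
    T=Ro.from_matrix(np.array([[np.cos(y-np.pi/2+np.pi),np.cos(y),0],[np.sin(y-np.pi/2+np.pi),np.sin(y),0],[0,0,-1]]))
    w=np.degrees((R.inv()*T).as_rotvec())/5
    print(s["clock"],s["ee_pos"].round(4),"w",w.round(2),"t",(R.inv().apply(np.array(p)-s["ee_pos"])/.03).round(2),"F",s["force"].round(1),s["gripper_width"].round(4),s["grip_force"].round(1),"j",s["joints"].round(2))
if __name__=="__main__":
    a=list(map(float,sys.argv[1:])); go(a[:3],a[3])
E
python3 d.py .465 .0205 .087 90
```

```text
Traceback (most recent call last):
  File "d.py", line 10, in <module>
    a=list(map(float,sys.argv[1:])); go(a[:3],a[3])
                                     ~~^^^^^^^^^^^^
  File "d.py", line 5, in go
    T=Ro.from_matrix(np.c_[[np.sin(y),-np.cos(y),0],[np.cos(y),np.sin(y),0],[0,0,-1]])*1
      ~~~~~~~~~~~~~~^^^^^^^^^^^^^^^^^^^^^^^^^^^^^^^^^^^^^^^^^^^^^^^^^^^^^^^^^^^^^^^^^^
  File "scipy/spatial/transform/_rotation.pyx", line 1143, in scipy.spatial.transform._rotation.Rotation.from_matrix
ValueError: Non-positive determinant (left-handed or null coordinate frame) in rotation matrix 0: [[ 1.000000e+00  6.123234e-17  0.000000e+00]
 [-6.123234e-17  1.000000e+00  0.000000e+00]
 [ 0.000000e+00  0.000000e+00 -1.000000e+00]].
```

Request:
{"api": "send_rows", "payload": {
  "plan": [
    [0,0,0,0,0,0,0.5],
    [0,0,0,0,0,0,0.5],
    [0,0,0,0,0,0,0.5]
  ]
}}

```text
clock: 1.65
ee_pos: [0.4426, 0.0685, 0.2086]
ee_rot: [-0.001, 1.0, 0.001, -0.0]
force: [-0.7, 0.0, 0.2]
gripper_width: 0.0442
grip_force: 0.0
```

```bash
sed -i '6d' d.py; sed -n 4,8p d.py; sed -i '/\*1$/d' d.py; python3 d.py .465 .0205 .12 90
python3 - <<'E'
from h import *
f=grab("side"); u,v=proj(f,[.465,.0205,.046]); print(u,v)
c=f["img"][150:270,220:340]; cv2.imwrite("pics/a.png",cv2.resize(c,None,fx=4,fy=4)[:,:,::-1])
E
```

```text
s=bot.state(); R=Ro.from_quat(s["ee_rot"]); y=np.radians(yaw)
    T=Ro.from_matrix(np.c_[[np.sin(y),-np.cos(y),0],[np.cos(y),np.sin(y),0],[0,0,-1]])*1
    w=np.degrees((R.inv()*T).as_rotvec())/5
    print(s["clock"],s["ee_pos"].round(4),"w",w.round(2),"t",(R.inv().apply(np.array(p)-s["ee_pos"])/.03).round(2),"F",s["force"].round(1),s["gripper_width"].round(4),s["grip_force"].round(1),"j",s["joints"].round(2))
if __name__=="__main__":
276.33264693148027 206.89940556549047Traceback (most recent call last):
  File "d.py", line 8, in <module>
    a=list(map(float,sys.argv[1:])); go(a[:3],a[3])
                                     ~~^^^^^^^^^^^^
  File "d.py", line 5, in go
    w=np.degrees((R.inv()*T).as_rotvec())/5
                          ^
NameError: name 'T' is not defined
```

View pics/a.png

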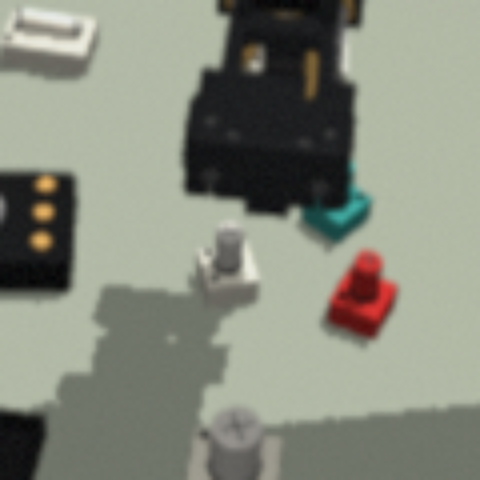

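The small can's top appears at (277,207.5), against a predicted (276.3,206.9), so the position is good. The gripper is still 48 mm to one side, so I'll shift and descend.

```bash
sed -i '/y=np.radians(yaw)/a\    T=Ro.from_matrix(np.array([[-np.sin(-y+np.pi) if 0 else -np.sin(y),np.cos(y),0],[np.cos(y),np.sin(y),0],[0,0,-1]]))' d.py; sed -i 's/-np.sin(-y+np.pi) if 0 else //' d.py; python3 d.py .465 .0205 .12 90
```

```text
Traceback (most recent call last):
  File "d.py", line 9, in <module>
    a=list(map(float,sys.argv[1:])); go(a[:3],a[3])
                                     ~~^^^^^^^^^^^^
  File "d.py", line 7, in go
    print(s["clock"],s["ee_pos"].round(4),"w",w.round(2),"t",(R.inv().apply(np.array(p)-s["ee_pos"])/.03).round(2),"F",s["force"].round(1),s["gripper_width"].round(4),s["grip_force"].round(1),"j",s["joints"].round(2))
                                                                                                                                           ^^^^^^^^^^^^^^^^^^^^^^^^
AttributeError: 'float' object has no attribute 'round'
```

Request:
{"api": "send_rows", "payload": {
  "plan": [
    [0,0,0,-0.3,-0.6,0.2,0.4],
    [0,0,0,-0.6,-1.2,0.6,0.4],
    [0,0,0,-0.75,-1.6,1.2,0.4],
    [0,0,0,-0.75,-1.6,2,0.4],
    [0,0,0,-0.75,-1.6,2.95,0.4],
    [0,0,0,-0.75,-1.6,2.95,0.4],
    [0,0,0,-0.75,-1.6,2.95,0.4]
  ]
}}

```text
clock: 2.4
ee_pos: [0.465, 0.0208, 0.1203]
ee_rot: [-0.002, 1.0, 0.0, -0.0]
force: [0.3, 1.7, 0.1]
gripper_width: 0.0351
grip_force: 0.0
```

```bash
python3 d.py .465 .0205 .088 90
```

```text
Traceback (most recent call last):
  File "d.py", line 9, in <module>
    a=list(map(float,sys.argv[1:])); go(a[:3],a[3])
                                     ~~^^^^^^^^^^^^
  File "d.py", line 7, in go
    print(s["clock"],s["ee_pos"].round(4),"w",w.round(2),"t",(R.inv().apply(np.array(p)-s["ee_pos"])/.03).round(2),"F",s["force"].round(1),s["gripper_width"].round(4),s["grip_force"].round(1),"j",s["joints"].round(2))
                                                                                                                                           ^^^^^^^^^^^^^^^^^^^^^^^^
AttributeError: 'float' object has no attribute 'round'
```

Request:
{"api": "send_rows", "payload": {
  "plan": [
    [0,0,0,0,0,0.4,0.4],
    [0,0,0,0,0,0.8,0.4],
    [0,0,0,0,0,1.07,0.4],
    [0,0,0,0,0,1.07,0.4],
    [0,0,0,0,0,1.07,0],
    [0,0,0,0,0,1.07,0],
    [0,0,0,0,0,1.07,0],
    [0,0,0,0,0,1.07,0],
    [0,0,0,0,0,1.07,0],
    [0,0,0,0,0,1.07,0]
  ],
  "squeeze": 10
}}

```text
clock: 3.4
ee_pos: [0.4657, 0.0195, 0.0884]
ee_rot: [-0.0, 1.0, 0.0, 0.0]
force: [-0.5, 0.3, 5.2]
gripper_width: 0.0156
grip_force: 10.0
```

```bash
sed -i 's/s\["gripper_width"\].round(4)/round(s["gripper_width"],4)/;s/s\["grip_force"\].round(1)/round(s["grip_force"],1)/' d.py; python3 d.py .591 .338 .18 85.8
```

```text
3.4 [0.4657 0.0195 0.0884] w [0.01 0.01 0.85] t [-4.19 10.61 -3.04] F [-0.5  0.3  5.2] 0.0156 10.0 j [-0.1   0.9  -0.06  2.18  0.66  0.08  0.77]
```

Request:
{"api": "send_rows", "payload": {
  "plan": [
    [0,0,0,0,0,-0.3,0],
    [0,0,0,0,0,-0.8,0],
    [0,0,0,0,0,-1.5,0],
    [0,0,0,0,0,-2.2,0],
    [0,0,0,0,0,-2.8,0],
    [0,0,0,0,0,-3.1,0],
    [0,0,0,0,0,-3.1,0]
  ]
}}

```text
clock: 4.1
ee_pos: [0.4658, 0.019, 0.182]
ee_rot: [0.0, 1.0, 0.0, 0.001]
force: [-0.3, 0.0, -0.6]
gripper_width: 0.0155
grip_force: 10.0
```

```bash
python3 d.py .591 .338 .18 85.8
python3 - <<'E'
from h import *
f=grab("side"); print(proj(f,[.466,.02,.093]))
c=f["img"][130:270,210:350]; cv2.imwrite("pics/b.png",cv2.resize(c,None,fx=4,fy=4)[:,:,::-1])
E
```

```text
4.1 [0.4658 0.019  0.182 ] w [0.   0.02 0.84] t [-4.17 10.64  0.08] F [-0.3  0.  -0.6] 0.0155 10.0 j [ 0.05  0.72 -0.3   2.14  0.58  0.36  0.84]
[276.88942126 191.51627225]
```

View pics/b.png

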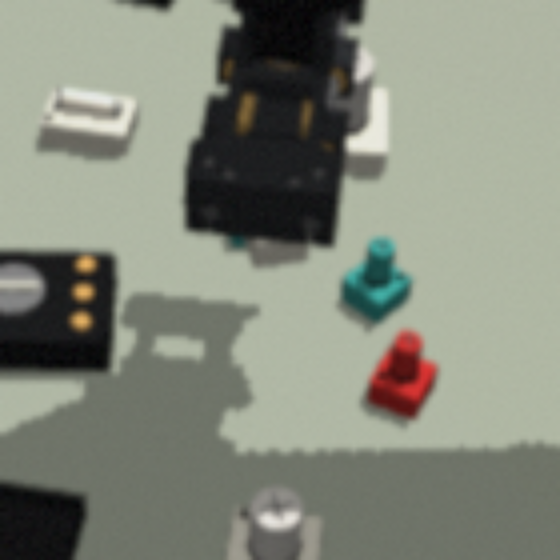

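The small one is held: its base shows below the gripper at (275,250) in the crop. Carrying it to the small tray.

Request:
{"api": "send_rows", "payload": {
  "plan": [
    [0,0,0.1,-0.1,0.3,0,0],
    [0,0,0.2,-0.4,1,0,0],
    [0,0,0.3,-0.8,2,0,0],
    [0,0,0.4,-1.2,3.1,0,0],
    [0,0,0.5,-1.7,4.3,0,0],
    [0,0,0.6,-2.2,5.5,0,0],
    [0,0,0.7,-2.6,6.7,0,0],
    [0,0,0.84,-3.1,7.9,0,0],
    [0,0,0.84,-3.5,9,0,0],
    [0,0,0.84,-3.9,9.9,0,0],
    [0,0,0.84,-4.1,10.4,0,0],
    [0,0,0.84,-4.17,10.64,0,0]
  ]
}}

```text
clock: 5.35
ee_pos: [0.5894, 0.3416, 0.1794]
ee_rot: [0.035, 0.999, 0.0, -0.001]
force: [-0.3, -0.2, -0.6]
gripper_width: 0.0157
grip_force: 10.0
```

Request:
{"api": "send_rows", "payload": {
  "plan": [
    [0,0,0,0,0,0,0],
    [0,0,0,0,0,0,0],
    [0,0,0,0,0,0,0]
  ]
}}

```text
clock: 5.65
ee_pos: [0.5903, 0.337, 0.1806]
ee_rot: [0.037, 0.999, -0.001, -0.0]
force: [-0.5, -0.2, -0.5]
gripper_width: 0.0154
grip_force: 10.0
```

```bash
python3 d.py .591 .338 .094 85.8
python3 - <<'E'
from h import *
f=grab("side"); print(proj(f,[.591,.338,.018]),[proj(f,[.591+a,.338+b,.09]).round() for a,b in((.015,.015),(-.015,.015))])
c=f["img"][264:384,110:270]; cv2.imwrite("pics/c.png",cv2.resize(c,None,fx=4,fy=4)[:,:,::-1])
E
```

```text
5.65 [0.5903 0.337  0.1806] w [-0.02 -0.01 -0.01] t [-0.02  0.04  2.89] F [-0.5 -0.2 -0.5] 0.0154 10.0 j [-0.42  0.92 -0.33  1.47  0.37  0.81  0.61]
[183.51344806 341.3804872 ] [array([167., 329.]), array([185., 331.])]
```

View pics/c.png

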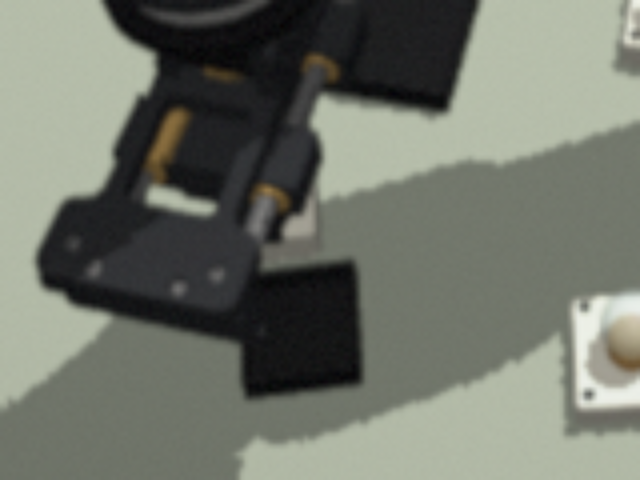

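The module's base is seen at (303,225) in the crop, behind the gripper. The tray outline is centred on (302,328), i.e. full-image (185.5,346). I'll check its centre from this view.

Run:
```python
from m import *
f=grab("side"); print(ray(f,185.5,346,.01))
# rim corners seen in the crop, near/right edges
for u,v in((243,275),(355,262),(360,382),(247,396)): print(ray(f,110+u/4,264+v/4,.018).round(4),ray(f,110+u/4,264+v/4,.0).round(4))
f=grab("top")
g=f["img"].max(2)[145:180,100:142]
for t in(25,35,45):
    c=max(cv2.findContours((g<t).astype(np.uint8),0,1)[0],key=cv2.contourArea); (u,v),s,a=cv2.minAreaRect(c); print(t,s,a,ray(f,100+u,145+v,.018))
```

```text
[0.58720726 0.34223276 0.01      ]
[0.6175 0.3257 0.018 ] [0.6224 0.3174 0.    ]
[0.5699 0.3122 0.018 ] [0.5736 0.3036 0.    ]
[0.5549 0.3653 0.018 ] [0.5582 0.358  0.    ]
[0.6006 0.3783 0.018 ] [0.6051 0.3714 0.    ]
25 (19.102060317993164, 40.3094482421875) 60.80251693725586 [0.58600439 0.33323295 0.018     ]
35 (28.0, 35.0) 90.0 [0.59521295 0.34445758 0.018     ]
45 (28.0, 35.0) 90.0 [0.59521295 0.34445758 0.018     ]
```

Request:
{"api": "send_rows", "payload": {
  "plan": [
    [0,0,0,0.05,0.1,0.5,0],
    [0,0,0,0.05,0.1,1.2,0],
    [0,0,0,0.05,0.1,1.9,0],
    [0,0,0,0.05,0.1,2.4,0],
    [0,0,0,0.05,0.1,2.7,0],
    [0,0,0,0.05,0.1,2.85,0],
    [0,0,0,0.05,0.1,2.88,0],
    [0,0,0,0.05,0.1,2.91,0],
    [0,0,0,0.05,0.1,2.91,0]
  ]
}}

```text
clock: 6.7
ee_pos: [0.5895, 0.3419, 0.0944]
ee_rot: [0.037, 0.999, 0.0, 0.001]
force: [0.5, -0.4, -0.3]
gripper_width: 0.0158
grip_force: 10.0
```

Request:
{"api": "send_rows", "payload": {
  "plan": [
    [0,0,0,0,0,0.03,0],
    [0,0,0,0,0,0.06,0],
    [0,0,0,0,0,0.06,0]
  ]
}}

```text
clock: 7.0
ee_pos: [0.5893, 0.3419, 0.0925]
ee_rot: [0.036, 0.999, 0.0, 0.0]
force: [-0.6, -0.8, 3.1]
gripper_width: 0.0156
grip_force: 10.0
```

Contact came at the expected floor height, so I release and rise.

Request:
{"api": "send_rows", "payload": {
  "plan": [
    [0,0,0,0,0,0,0.1],
    [0,0,0,0,0,0,0.25],
    [0,0,0,0,0,0,0.35],
    [0,0,0,0,0,0,0.35],
    [0,0,0,0,0,-0.5,0.35],
    [0,0,0,0,0,-1,0.35],
    [0,0,0,0,0,-2,0.4],
    [0,0,0,0,0,-3,0.5],
    [0,0,0,0,0,-3.5,0.5],
    [0,0,0,0,0,-3.5,0.5]
  ]
}}

```text
clock: 8.0
ee_pos: [0.5904, 0.3426, 0.2003]
ee_rot: [0.037, 0.999, 0.002, 0.002]
force: [0.5, -0.2, -0.3]
gripper_width: 0.0439
grip_force: 0.0
```

```bash
python3 d.py .446 .154 .18 90
```

```text
8.0 [0.5904 0.3426 0.2003] w [ 0.04  0.06 -0.84] t [ 4.34 -6.63  0.63] F [ 0.5 -0.2 -0.3] 0.0439 0.0 j [-0.42  0.9  -0.34  1.46  0.36  0.84  0.61]
```

Request:
{"api": "send_rows", "payload": {
  "plan": [
    [0,0,-0.2,0.4,-0.6,0,0.5],
    [0,0,-0.4,1,-1.6,0.1,0.5],
    [0,0,-0.6,1.8,-2.8,0.2,0.5],
    [0,0,-0.84,2.6,-4,0.3,0.5],
    [0,0,-0.84,3.4,-5.2,0.5,0.5],
    [0,0,-0.84,4,-6.1,0.6,0.5],
    [0,0,-0.84,4.34,-6.63,0.63,0.5],
    [0,0,-0.84,4.34,-6.63,0.63,0.5],
    [0,0,-0.84,4.34,-6.63,0.63,0.5]
  ]
}}

```text
clock: 8.9
ee_pos: [0.4451, 0.1533, 0.1776]
ee_rot: [-0.0, 1.0, 0.0, -0.0]
force: [0.2, 1.0, 0.2]
gripper_width: 0.044
grip_force: 0.0
```

```bash
python3 d.py .446 .154 .096 90
python3 - <<'E'
from m import *
f=grab("top"); 
c=f["img"][135:185,95:145]; a=cv2.resize(c,(400,400),interpolation=cv2.INTER_CUBIC)
f=grab("side"); print(proj(f,[.446,.154,.054]))
b=cv2.resize(f["img"][234:334,230:330],(400,400))
cv2.imwrite("pics/d.png",np.hstack([a,b])[:,:,::-1])
E
```

```text
8.9 [0.4451 0.1533 0.1776] w [ 0.01 -0.    0.01] t [-0.03  0.02  2.72] F [0.2 1.  0.2] 0.044 0.0 j [-0.27  0.73 -0.26  2.13  0.52  0.35  0.61]
[278.4218707  255.00965728]
```

View pics/d.png

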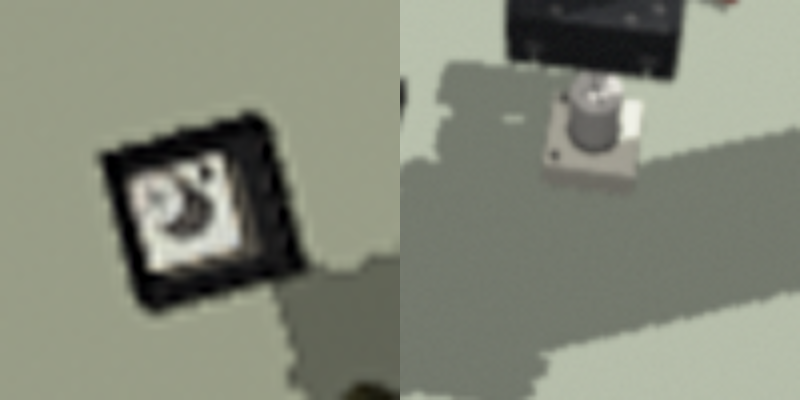

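Left: the small module sits flat and parallel inside its tray, base at (188,210) of the crop. Right: the medium can top is at (279,257) against a predicted (278.4,255), i.e. about 2 mm more +y, which I'll correct while descending.

Request:
{"api": "send_rows", "payload": {
  "plan": [
    [0,0,0,-0.03,0.07,0.4,0.5],
    [0,0,0,-0.03,0.07,1.1,0.5],
    [0,0,0,-0.03,0.07,1.9,0.5],
    [0,0,0,-0.03,0.07,2.5,0.5],
    [0,0,0,-0.03,0.07,2.85,0.5],
    [0,0,0,-0.03,0.07,2.9,0.5],
    [0,0,0,-0.03,0.07,2.9,0],
    [0,0,0,-0.03,0.07,2.9,0],
    [0,0,0,-0.03,0.07,2.9,0],
    [0,0,0,-0.03,0.07,2.9,0],
    [0,0,0,-0.03,0.07,2.9,0],
    [0,0,0,-0.03,0.07,2.9,0]
  ],
  "squeeze": 15
}}

```text
clock: 10.2
ee_pos: [0.4461, 0.1552, 0.0916]
ee_rot: [-0.0, 1.0, 0.001, 0.001]
force: [-0.2, 1.1, 6.4]
gripper_width: 0.0251
grip_force: 15.0
```

Request:
{"api": "send_rows", "payload": {
  "plan": [
    [0,0,0,0,0,-0.2,0],
    [0,0,0,0,0,-0.6,0],
    [0,0,0,0,0,-1.3,0],
    [0,0,0,0,0,-2.1,0],
    [0,0,0,0,0,-2.8,0],
    [0,0,0,0,0,-3.3,0],
    [0,0,0,0,0,-3.6,0],
    [0,0,0,0,0,-3.6,0]
  ]
}}

```text
clock: 11.0
ee_pos: [0.446, 0.1547, 0.1998]
ee_rot: [0.0, 1.0, 0.0, 0.001]
force: [-0.4, 1.2, -0.4]
gripper_width: 0.0257
grip_force: 15.0
```

```bash
python3 d.py .594 -.328 .2 76
python3 - <<'E'
from m import *
f=grab("top"); 
g=f["img"].max(2)[145:190,360:408]
for t in(25,35,45,55):
    c=max(cv2.findContours((g<t).astype(np.uint8),0,1)[0],key=cv2.contourArea); (u,v),s,a=cv2.minAreaRect(c); print(t,s,a,ray(f,360+u,145+v,.018))
E
```

```text
11.0 [0.446  0.1547 0.1998] w [0.01 0.02 2.8 ] t [-4.940e+00 -1.609e+01 -1.000e-02] F [-0.4  1.2 -0.4] 0.0257 15.0 j [-0.23  0.69 -0.31  2.11  0.51  0.41  0.62]
25 (26.833236694335938, 25.858844757080078) 12.994616508483887 [ 0.59367973 -0.3275931   0.018     ]
35 (27.406524658203125, 25.951311111450195) 14.03624439239502 [ 0.59423345 -0.32794395  0.018     ]
45 (27.406524658203125, 25.951311111450195) 14.03624439239502 [ 0.59423345 -0.32794395  0.018     ]
55 (27.484718322753906, 26.22500228881836) 13.240518569946289 [ 0.59422435 -0.32784143  0.018     ]
```

Request:
{"api": "send_rows", "payload": {
  "plan": [
    [0,0,0.1,-0.1,-0.3,0,0],
    [0,0,0.3,-0.3,-1,0,0],
    [0,0,0.6,-0.6,-2,0,0],
    [0,0,0.9,-1,-3.2,0,0],
    [0,0,1.2,-1.4,-4.5,0,0],
    [0,0,1.5,-1.8,-5.8,0,0],
    [0,0,1.8,-2.2,-7.1,0,0],
    [0,0,2.1,-2.6,-8.4,0,0],
    [0,0,2.3,-3,-9.7,0,0],
    [0,0,2.5,-3.4,-11,0,0],
    [0,0,2.7,-3.8,-12.2,0,0],
    [0,0,2.8,-4.1,-13.3,0,0]
  ]
}}

```text
clock: 12.25
ee_pos: [0.5681, -0.2471, 0.1974]
ee_rot: [0.123, 0.992, -0.0, -0.001]
force: [0.2, 0.4, -0.8]
gripper_width: 0.0255
grip_force: 15.0
```

Request:
{"api": "send_rows", "payload": {
  "plan": [
    [0,0,0,-0.2,-0.7,0,0],
    [0,0,0,-0.2,-1.2,0,0],
    [0,0,0,-0.2,-1.2,0,0],
    [0,0,0,-0.2,-1.2,0,0]
  ]
}}

```text
clock: 12.65
ee_pos: [0.5653, -0.2793, 0.1983]
ee_rot: [0.121, 0.993, 0.001, -0.001]
force: [0.6, 0.7, -1.1]
gripper_width: 0.0256
grip_force: 15.0
```

```bash
python3 d.py .594 -.328 .101 76
```

```text
12.65 [ 0.5653 -0.2793  0.1983] w [ 0.01 -0.02  0.01] t [-1.32 -1.35  3.24] F [ 0.6  0.7 -1.1] 0.0256 15.0 j [ 0.62  0.85 -0.44  1.63  0.47  0.77  1.3 ]
```

Request:
{"api": "send_rows", "payload": {
  "plan": [
    [0,0,0,-0.3,-0.3,0,0],
    [0,0,0,-0.9,-0.9,0.1,0],
    [0,0,0,-1.2,-1.25,0.4,0],
    [0,0,0,-1.32,-1.35,0.8,0],
    [0,0,0,-1.32,-1.35,1.4,0],
    [0,0,0,-1.32,-1.35,2,0],
    [0,0,0,-1.32,-1.35,2.3,0],
    [0,0,0,-1.32,-1.35,2.4,0],
    [0,0,0,-1.32,-1.35,2.4,0]
  ]
}}

```text
clock: 13.55
ee_pos: [0.5945, -0.3287, 0.1266]
ee_rot: [0.121, 0.993, 0.0, -0.0]
force: [-0.3, -0.1, -0.8]
gripper_width: 0.0254
grip_force: 15.0
```

```bash
python3 d.py .594 -.328 .0956 76
python3 - <<'E'
from m import *
f=grab("side"); a=cv2.resize(f["img"][80:170,200:320],None,fx=5,fy=5); cv2.imwrite("pics/e.png",a[:,:,::-1])
print([[proj(f,[.594+x,-.328+y,z]).round(1) for x,y,z in((0,0,.018),(0,0,.055))]])
E
```

```text
13.55 [ 0.5945 -0.3287  0.1266] w [ 0.01 -0.01  0.01] t [0.02 0.02 1.03] F [-0.3 -0.1 -0.8] 0.0254 15.0 j [ 0.64  1.   -0.41  1.49  0.51  0.75  1.35]
[[array([244.3, 118. ]), array([244.1, 106.8])]]
```

View pics/e.png

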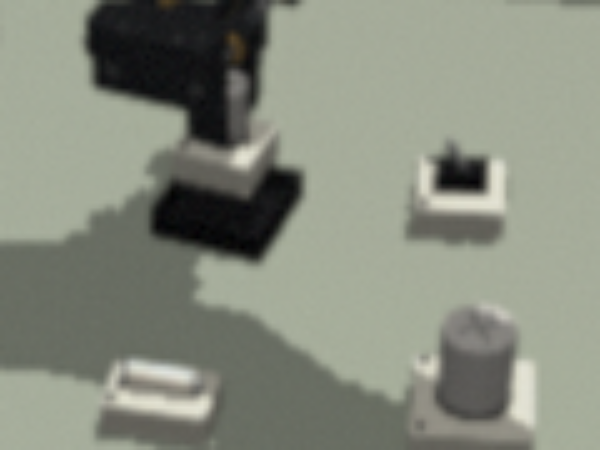

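The medium module hangs upright and parallel over its tray: base near-corner at (250,195), tray near-corner at (262,260). Lowering.

Request:
{"api": "send_rows", "payload": {
  "plan": [
    [0,0,0,0,0,0.3,0],
    [0,0,0,0,0,0.6,0],
    [0,0,0,0,0,0.85,0],
    [0,0,0,0,0,0.95,0],
    [0,0,0,0,0,1,0],
    [0,0,0,0,0,1.03,0],
    [0,0,0,0,0,1.05,0],
    [0,0,0,0,0,1.05,0]
  ]
}}

```text
clock: 14.4
ee_pos: [0.5947, -0.3294, 0.0957]
ee_rot: [0.122, 0.993, -0.0, 0.0]
force: [-1.1, 0.5, -0.3]
gripper_width: 0.0256
grip_force: 15.0
```

Request:
{"api": "send_rows", "payload": {
  "plan": [
    [0,0,0,0,0,0.03,0],
    [0,0,0,0,0,0.05,0],
    [0,0,0,0,0,0.05,0]
  ]
}}

```text
clock: 14.7
ee_pos: [0.5947, -0.3293, 0.0956]
ee_rot: [0.122, 0.993, -0.0, 0.0]
force: [-3.1, 1.2, 9.7]
gripper_width: 0.0256
grip_force: 15.0
```

Contact again at the predicted height. Release and rise, then compute the way to the large one.

Request:
{"api": "send_rows", "payload": {
  "plan": [
    [0,0,0,0,0,-0.03,0.2],
    [0,0,0,0,0,-0.03,0.35],
    [0,0,0,0,0,-0.03,0.5],
    [0,0,0,0,0,-0.03,0.5],
    [0,0,0,0,0,-0.03,0.5],
    [0,0,0,0,0,-0.5,0.5],
    [0,0,0,0,0,-1.2,0.5],
    [0,0,0,0,0,-2.2,0.6],
    [0,0,0,0,0,-3.2,0.7],
    [0,0,0,0,0,-3.5,0.7],
    [0,0,0,0,0,-3.5,0.7]
  ]
}}

```text
clock: 15.8
ee_pos: [0.5955, -0.3297, 0.2011]
ee_rot: [0.122, 0.993, -0.001, 0.002]
force: [0.4, -0.3, -1.2]
gripper_width: 0.0615
grip_force: 0.0
```

```bash
python3 d.py .4425 -.176 .19 90
```

```text
15.8 [ 0.5955 -0.3297  0.2011] w [-0.01  0.04 -2.8 ] t [6.19 3.74 0.34] F [ 0.4 -0.3 -1.2] 0.0615 0.0 j [ 0.66  0.91 -0.45  1.46  0.46  0.87  1.39]
```

Request:
{"api": "send_rows", "payload": {
  "plan": [
    [0,0,-0.3,0.6,0.3,0,0.7],
    [0,0,-0.8,1.6,0.9,0.1,0.7],
    [0,0,-1.4,2.8,1.7,0.2,0.7],
    [0,0,-2,4,2.4,0.3,0.7],
    [0,0,-2.5,5.2,3.1,0.34,0.7],
    [0,0,-2.8,6,3.6,0.34,0.7],
    [0,0,-2.8,6.19,3.74,0.34,0.7],
    [0,0,-2.8,6.19,3.74,0.34,0.7],
    [0,0,-2.8,6.19,3.74,0.34,0.7]
  ]
}}

```text
clock: 16.7
ee_pos: [0.4426, -0.1765, 0.1884]
ee_rot: [0.0, 1.0, -0.0, 0.0]
force: [-0.3, -0.7, -0.0]
gripper_width: 0.0615
grip_force: 0.0
```

```bash
python3 d.py .4425 -.176 .098 90
python3 - <<'E'
from m import *
f=grab("top"); 
a=cv2.resize(f["img"][140:190,360:410],(400,400),interpolation=cv2.INTER_CUBIC)
f=grab("side"); print(proj(f,[.4425,-.176,.064]))
b=cv2.resize(f["img"][110:210,240:340],(400,400))
cv2.imwrite("pics/g.png",np.hstack([a,b])[:,:,::-1])
E
```

```text
16.7 [ 0.4426 -0.1765  0.1884] w [-0.    0.01 -0.01] t [0.   0.02 3.01] F [-0.3 -0.7 -0. ] 0.0615 0.0 j [ 0.52  0.72 -0.39  2.1   0.64  0.43  1.2 ]
[294.87150037 144.73273989]
```

View pics/g.png

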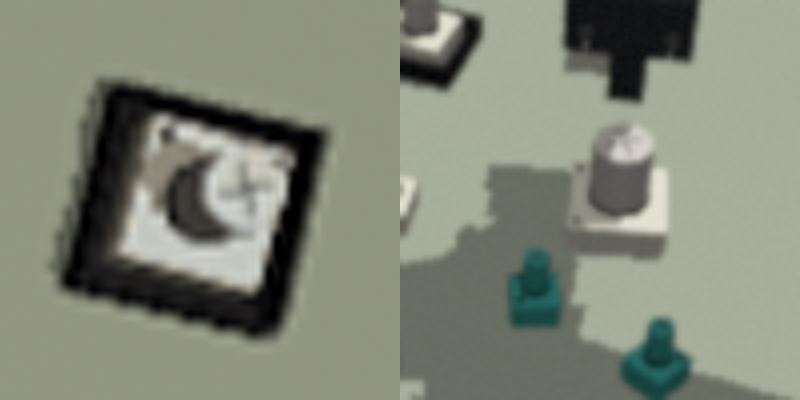

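Left: the medium module is seated square inside its tray. Right: the large can's top is at (297,145.7) against a predicted (294.9,144.7), so I shift about 1.5 mm in -x and grasp.

Request:
{"api": "send_rows", "payload": {
  "plan": [
    [0,0,0,0.05,0.02,0.4,0.7],
    [0,0,0,0.05,0.02,1.2,0.7],
    [0,0,0,0.05,0.02,2.1,0.7],
    [0,0,0,0.05,0.02,2.8,0.7],
    [0,0,0,0.05,0.02,3.1,0.7],
    [0,0,0,0.05,0.02,3.15,0.7],
    [0,0,0,0.05,0.02,3.15,0.2],
    [0,0,0,0.05,0.02,3.15,0.2],
    [0,0,0,0.05,0.02,3.15,0.2],
    [0,0,0,0.05,0.02,3.15,0.2],
    [0,0,0,0.05,0.02,3.15,0.2],
    [0,0,0,0.05,0.02,3.15,0.2]
  ],
  "squeeze": 25
}}

```text
clock: 18.0
ee_pos: [0.4404, -0.1752, 0.0949]
ee_rot: [-0.0, 1.0, -0.0, 0.001]
force: [0.0, 0.1, 6.8]
gripper_width: 0.0371
grip_force: 25.0
```

Request:
{"api": "send_rows", "payload": {
  "plan": [
    [0,0,0,0,0,-0.2,0.2],
    [0,0,0,0,0,-0.6,0.2],
    [0,0,0,0,0,-1.3,0.2],
    [0,0,0,0,0,-2.1,0.2],
    [0,0,0,0,0,-2.8,0.2],
    [0,0,0,0,0,-3.3,0.2],
    [0,0,0,0,0,-3.6,0.2],
    [0,0,0,0,0,-3.6,0.2]
  ]
}}

```text
clock: 18.8
ee_pos: [0.4401, -0.1753, 0.2031]
ee_rot: [0.0, 1.0, -0.0, 0.001]
force: [0.7, 0.4, -2.2]
gripper_width: 0.0376
grip_force: 25.0
```

```bash
python3 d.py .589 .176 .2 86.8
python3 - <<'E'
from m import *
f=grab("top"); 
g=f["img"].max(2)[135:195,155:215]
for t in(25,35,45,55):
    c=max(cv2.findContours((g<t).astype(np.uint8),0,1)[0],key=cv2.contourArea); (u,v),s,a=cv2.minAreaRect(c); print(t,s,a,ray(f,155+u,135+v,.018))
E
```

```text
18.8 [ 0.4401 -0.1753  0.2031] w [-0.    0.02  0.64] t [-4.96 11.71  0.1 ] F [ 0.7  0.4 -2.2] 0.0376 25.0 j [ 0.55  0.7  -0.43  2.1   0.63  0.47  1.21]
25 (32.06216049194336, 31.064373016357422) 3.814074993133545 [0.59039111 0.17671299 0.018     ]
35 (32.7841911315918, 32.09617233276367) 3.9451863765716553 [0.58922883 0.17609779 0.018     ]
45 (32.852996826171875, 32.302581787109375) 3.945185899734497 [0.58949006 0.17608793 0.018     ]
55 (32.92690658569336, 32.46126937866211) 3.814074993133545 [0.58926429 0.17599842 0.018     ]
```

Request:
{"api": "send_rows", "payload": {
  "plan": [
    [0,0,0.1,-0.1,0.2,0,0.2],
    [0,0,0.2,-0.3,0.8,0,0.2],
    [0,0,0.3,-0.8,1.8,0,0.2],
    [0,0,0.4,-1.3,3,0,0.2],
    [0,0,0.5,-1.8,4.2,0,0.2],
    [0,0,0.6,-2.3,5.5,0,0.2],
    [0,0,0.64,-2.9,6.8,0,0.2],
    [0,0,0.64,-3.4,8.1,0,0.2],
    [0,0,0.64,-3.9,9.3,0,0.2],
    [0,0,0.64,-4.4,10.4,0,0.2],
    [0,0,0.64,-4.8,11.3,0,0.2],
    [0,0,0.64,-4.96,11.71,0.1,0.2]
  ]
}}

```text
clock: 20.05
ee_pos: [0.5887, 0.181, 0.1984]
ee_rot: [0.026, 1.0, 0.001, 0.0]
force: [-0.5, 0.1, -2.2]
gripper_width: 0.0376
grip_force: 25.0
```

Request:
{"api": "send_rows", "payload": {
  "plan": [
    [0,0,0,0,0,0,0.2],
    [0,0,0,0,0,0,0.2],
    [0,0,0,0,0,0.6,0.2],
    [0,0,0,0,0,1.3,0.2],
    [0,0,0,0,0,1.9,0.2],
    [0,0,0,0,0,2.2,0.2],
    [0,0,0,0,0,2.2,0.2],
    [0,0,0,0,0,2.2,0.2]
  ]
}}

```text
clock: 20.85
ee_pos: [0.5889, 0.1755, 0.1337]
ee_rot: [0.028, 1.0, -0.0, 0.0]
force: [-0.1, -0.1, -1.5]
gripper_width: 0.0376
grip_force: 25.0
```

```bash
python3 d.py .589 .176 .0994 86.8
python3 - <<'E'
from m import *
f=grab("side"); a=cv2.resize(f["img"][200:310,150:290],None,fx=4,fy=4); cv2.imwrite("pics/i.png",a[:,:,::-1])
E
```

```text
20.85 [0.5889 0.1755 0.1337] w [-0.    0.   -0.01] t [-0.    0.02  1.14] F [-0.1 -0.1 -1.5] 0.0376 25.0 j [-0.17  0.92 -0.35  1.71  0.51  0.6   0.7 ]
```

View pics/i.png

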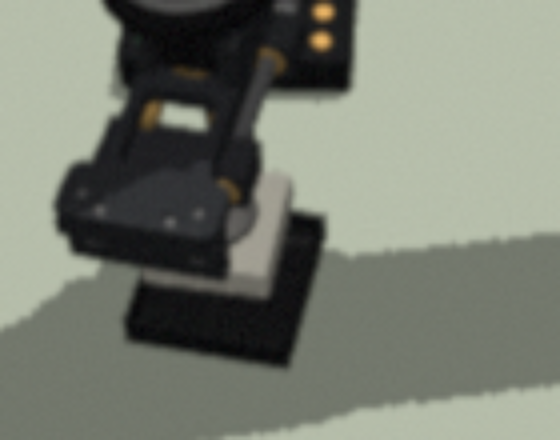

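The large module hangs parallel above its tray but looks slightly off-centre. I'll compare its base corners with the tray's.

Run:
```python
from h import *
f=grab("side"); P=lambda u,v,z: ray(f,150+(u+.5)/4-.5,200+(v+.5)/4-.5,z).round(4)[:2]
zb=.1337-.0949
print("base near-right bottom",P(268,298,zb),"right-far top",P(290,180,zb+.02))
print("tray near-right bottom",P(290,366,0),"near-left bottom",P(128,338,0),"far-right rim",P(325,216,.018))
a=np.radians(-1.9);R=np.array([[np.cos(a),-np.sin(a)],[np.sin(a),np.cos(a)]])
for h,n in((.031,"base"),(.0415,"tray")): print(n,"offset near-right",R@[-h,h],"far-right",R@[-h,-h],"near-left",R@[h,h])
```

```text
base near-right bottom [0.5587 0.2058] right-far top [0.5585 0.1494]
tray near-right bottom [0.5474 0.2178] near-left bottom [0.6299 0.2143] far-right rim [0.5442 0.1389]
base offset near-right [-0.02995515  0.03201077] far-right [-0.03201077 -0.02995515] near-left [0.03201077 0.02995515]
tray offset near-right [-0.04010124  0.04285312] far-right [-0.04285312 -0.04010124] near-left [0.04285312 0.04010124]
```

Base centre is ≈(.5896,.1766) and tray centre ≈(.587,.176), so I shift -2 mm in x and lower.

Request:
{"api": "send_rows", "payload": {
  "plan": [
    [0,0,0,0.07,0,0.2,0.2],
    [0,0,0,0.07,0,0.5,0.2],
    [0,0,0,0.07,0,0.8,0.2],
    [0,0,0,0.07,0,1,0.2],
    [0,0,0,0.07,0,1.08,0.2],
    [0,0,0,0.07,0,1.12,0.2],
    [0,0,0,0.07,0,1.14,0.2],
    [0,0,0,0.07,0,1.14,0.2]
  ]
}}

```text
clock: 21.75
ee_pos: [0.5867, 0.1765, 0.0992]
ee_rot: [0.028, 1.0, 0.0, 0.0]
force: [-0.0, 0.1, -1.8]
gripper_width: 0.0374
grip_force: 25.0
```

Request:
{"api": "send_rows", "payload": {
  "plan": [
    [0,0,0,0,0,0.03,0.2],
    [0,0,0,0,0,0.05,0.2],
    [0,0,0,0,0,0.05,0.2]
  ]
}}

```text
clock: 22.05
ee_pos: [0.5868, 0.1766, 0.099]
ee_rot: [0.028, 1.0, 0.0, 0.001]
force: [-2.7, -1.3, 7.6]
gripper_width: 0.0374
grip_force: 25.0
```

Request:
{"api": "send_rows", "payload": {
  "plan": [
    [0,0,0,0,0,-0.03,0.45],
    [0,0,0,0,0,-0.03,0.6],
    [0,0,0,0,0,-0.03,0.7],
    [0,0,0,0,0,-0.03,0.7],
    [0,0,0,0,0,-0.03,0.7],
    [0,0,0,0,0,-0.5,0.7],
    [0,0,0,0,0,-1.2,0.7],
    [0,0,0,0,0,-2.2,0.7],
    [0,0,0,0,0,-3.4,0.7],
    [0,0,0,0,0,-4,0.7],
    [0,0,0,0,0,-4,0.7]
  ]
}}

```text
clock: 23.15
ee_pos: [0.5881, 0.1772, 0.2214]
ee_rot: [0.028, 1.0, 0.001, 0.003]
force: [0.1, 0.0, -0.3]
gripper_width: 0.0618
grip_force: 0.0
```

Request:
{"api": "send_rows", "payload": {
  "plan": [
    [0,0,0,1,-1,0,0.7],
    [0,0,0,2,-2.2,-0.3,0.7],
    [0,0,0,3.2,-3.5,-0.6,0.7],
    [0,0,0,4.4,-4.8,-1,0.7],
    [0,0,0,5,-5.6,-1,0.7],
    [0,0,0,5,-5.6,-1,0.7],
    [0,0,0,5,-5.6,-1,0.7]
  ]
}}

```text
clock: 23.85
ee_pos: [0.4273, 0.0166, 0.2474]
ee_rot: [0.028, 1.0, 0.0, -0.0]
force: [-0.1, 0.7, 1.1]
gripper_width: 0.0617
grip_force: 0.0
```

Run:
```python
from m import *
f=grab("top"); a=cv2.resize(f["img"][125:255,95:415],(800,325),interpolation=cv2.INTER_CUBIC); cv2.imwrite("pics/z.png",a[:,:,::-1])
```

```text
(no output)
```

View pics/z.png

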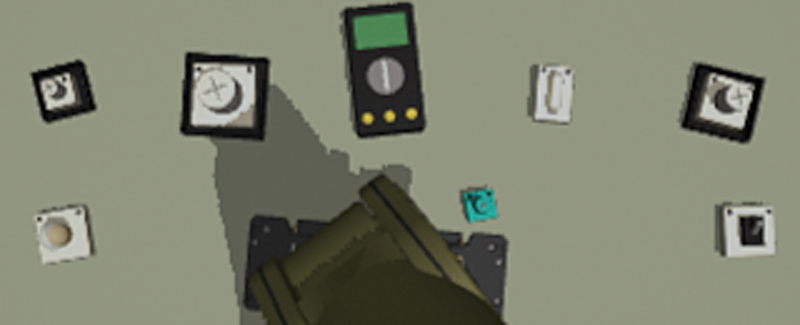

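All three modules sit upright in their trays: small at (62,90), large at (224,95), medium at (724,102). The other modules and the meter are where they were. Handing in.

```bash
python3 -c "
from plant import bot
print(bot.sign_off())"
```

```text
the job is handed in; nothing more can be done
None
```

The small, medium and large capacitor modules are each upright in the tray of their own size. The job is handed in at about 24 s of the 83 s allowed; the sign-off gave no verdict.

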